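# Load the curing station and hold its shutter open at the mark

### The arm

A 6-joint arm with a two-finger parallel gripper is mounted at the origin on the work surface. World frame = base frame: x ahead of the robot, y to its left, z up, the work surface at z = 0. Lengths are in m, angles in degrees, forces in N, time in s.
With the tool pointing down it reaches from about 0.375 to 0.9 m from the base axis. Payload 3.1 kg.
Tool frame: the origin (TCP) lies midway between the tips of the shut fingers; the grasp point (between the pads) lies 19 mm behind it; z points along the fingers, y is the line along which they close (so a half turn about z gives the same grasp; the last joint's range is limited). The gripper opens to 85 mm and grips with 20 to 120 N. Pads are 22 mm wide; open, the fingers measure 114 mm over their backs; the gripper's body (76 mm by 85 mm) begins 54 mm behind the grasp point. The pads swing forward as they close: fully open they stand 13 mm farther back than shut.
Start: joints at [53.486, 30.224, 82.088, -0, 67.689, -10.227], TCP at [0.277, 0.56, 0.231] pointing down, gripper open.
Joint ranges: [-176.69, 176.69], [-43.24, 126.21], [12.49, 139.97], [-82, 262], [0, 151.66], [-163.58, 163.58]. Speed limits (degrees/s): [159.86, 159.86, 180, 180, 180, 180].

### API

Orientations are given as [roll, pitch, yaw] about the fixed x, y, z axes, in that order (R = Rz(yaw) Ry(pitch) Rx(roll)).
In Python, from workcell import robot, vision gives the robot as it stands. The module is installed in compiled form; this text tells all that it offers.
- The arm moves only by the tool jog_arm, never from a script. Its argument "increments" is a list of rows, each an object with "delta_pos": the shift along the tool's x, y, z each as a share of 200 mm, from -1 to 1, a list of three; "angular": the turn, a rotation vector about the tool's x, y, z each as a share of 180 degrees, from -1 to 1, a list of three; "fingers": the finger opening in mm, from 0 to 85.4. In form: [{"delta_pos": [x, y, z], "angular": [wx, wy, wz], "fingers": fingers}, ...]. A call has 1 to 12 rows; each row is the pose to reach, as a shift and turn from the pose commanded when the call began, along the tool's axes at that moment, turning the shorter way round; what a row does not reach only later rows make up. A row lasts 1/8 s, in which the tool goes at most 62.5 mm and 10.7 degrees, less where a joint would pass 70% of its speed; a pose out of reach is approached as far as the arm can. A call with a number of a shift or a turn outside -1 to 1 is refused whole. A call with a gripper value outside its range is refused whole. The fingers move at their own pace and stop on an object; "grip_force" is the grip in N (left out, the last holds). Time passes only in rows, so rows that repeat a pose let the fingers close. It gives the time, the measured TCP pose, the force, the opening and the grip force at its end, in the units of the state.
- robot.sense(): the state, without advancing time (a new reading comes with each control period).
- vision.grab_frame(name): name is "side" or "top" or "wrist"; returns a dict with "image" (384x512x3 uint8, red, green, blue), "fx", "fy", "cx", "cy" (pixels), "eye" and "orientation" of the camera in the world. Camera axes: x right, y up, looking along -z (the intrinsics and any distortion apply to the point x, -y, -z); pixel columns grow to the right and rows downward; lengths in m; the calibration is good to about 2 mm. A picture is of the moment at which its call begins. There is no depth.
- robot.close_job(): hands the job in; it is judged then, once.
The state is a dict: "time": time; "q": joint angles; "dq": joint speeds; "joint_torque": joint torques, N m; "tcp_pos": TCP position; "tcp_rot": TCP orientation; "force": force on the tool from outside, world axes, zero at the start; "ft_torque": the same for the moment, N m; "width": opening from 0.0 (shut) to 1.0 (fully open); "finger_force": force on a finger pad.
Only numpy, scipy, OpenCV 4.12 (cv2) and the standard library are available. Lean on these libraries where they do the work, as an engineer would, in place of code of your own. Each camera call takes 0.05 s, during which the arm holds its last target. There are 200 camera calls.

### The job

Take the round figure base that lies hollow side up and set it fully down in the round pocket of the curing station, still hollow side up, and let go of it while the lamp shutter is still shut. Then pull the upright black grip of the spring-return shutter along its guide, away from the lamp, until its pointer lines up with the raised line of the index mark on the rail, and keep it there: the job finishes with the robot still holding the shutter at the mark. Leave the other bases, the figures and the paint pots standing where they are.

Things in the scene. Friction and masses are not known exactly. Their poses are not given: they have to be found in the camera images.
- base_mid (a point): Centre, half-way up, of the loose round figure base to load: brown-red cast resin cup, 44 mm outside diameter, 22 mm high, wall 3 mm, floor 5 mm, about 30 g, standing on the table on its closed floor, hollow side up (own z points up out of the hollow). One of a group of three on the robot's right; the other two lie hollow side down.
- station: Curing station: aluminium plate 240 x 310 x 8 mm fixed on the table, carrying nest block, lamp box, shutter and index rail. Origin on the table, 20 mm nearer the robot than the plate's centre. Axes: z up, x away from the robot (turned up to 0.22 rad), y to the left, from the shutter grip towards the lamp box.
- pocket (a point): Centre of the floor of the round pocket in the station's grey 80 x 80 mm nest block. Pocket 47 mm wide, lightly chamfered, 7 mm deep: floor 8 mm, mouth 15 mm above the table, so a seated base stands 15 mm out and its centre is 11 mm above this point. Axes as the station's. Shutter and lamp box (76 mm tall) begin 98 mm from here in station +x.
- grip (a point): On the shutter's upright black grip: a rounded block 28 mm along station x, 14 mm along station y, from 33 to 101 mm above the table; this point is on its centre line, 85 mm up. Pinch from above, fingers closing along station y; 60 mm or more is free on both sides at that height. Moves with the shutter, in station -y when pulled. Axes as the station's.
- shutter (a joint): Travel of the shutter along its guide in m: 0 shut (the spring keeps it there), growing as the grip is pulled in station -y, end stop at 0.075. The spring needs 4.5 N to start and 1.5 N more for each 10 mm (10 to 14 N at the mark); it snaps back when let go.
- pointer (a point): Tip of the thin steel pointer that reaches from the shutter grip towards the robot, over the index rail; 84 mm from the grip in station -x and at the same station y as the grip, moves with it. Axes as the station's.
- mark: Index mark: black saddle 26 x 16 x 4 mm with a thin raised white line (3 mm wide, top 30 mm above the table), fixed on the aluminium index rail between shutter guide and robot, 33 to 63 mm from the shut pointer in station -y. Origin under the line, 18 mm above the table. Axes as the station's: the pointer is at the mark when both have the same station y.
- spare_a: One of two other loose bases of the same size lying hollow side down, 22 mm high; origin under its centre. Leave alone.
- spare_b: The other base lying hollow side down; as spare_a. Leave alone.
- figure_a: Painted figure 50 mm tall on a 32 mm round foot, right of and beyond the bases; origin under the foot. Leave alone.
- figure_b: Figure 50 mm tall on a 32 mm round foot on the left; origin under the foot. Leave alone.
- pot_a: Paint pot 34 mm wide, 45 mm tall, beyond the bases; origin under its centre. Leave alone.
- pot_b: Paint pot 34 mm wide, 45 mm tall, right of the bases; origin under its centre. Leave alone.
- pot_c: Paint pot 34 mm wide, 45 mm tall, on the left; origin under its centre. Leave alone.

How it is judged (in metres and radians):
On the way, in this order (a step that is already met when the one before it is completed fails the run):
1. the base sits in the pocket hollow side up, let go, with the shutter still shut (horizontal distance between base_mid and pocket below 0.004 m and z of base_mid in the frame of pocket below 0.0135 m and angle between base_mid's own z axis and vertical below 0.1 rad and contact force between base and the fingers below 0.1 N and value of joint shutter below 0.006 m), for 0.2 s.
2. the shutter is held by the gripper with its pointer at the mark (y of pointer in the frame of mark between -0.004 and 0.004 m and contact force between shutter and the fingers above 3 N and contact force between shutter and base below 0.2 N and contact force between shutter and spare_a below 0.2 N and contact force between shutter and spare_b below 0.2 N and contact force between shutter and figure_a below 0.2 N and contact force between shutter and figure_b below 0.2 N and contact force between shutter and pot_a below 0.2 N and contact force between shutter and pot_b below 0.2 N and contact force between shutter and pot_c below 0.2 N), for 0.2 s.
At the end, for the whole second after the job is handed in: The base sits in the pocket within 4 mm of its centre, on the floor to 2.5 mm, hollow side up within 6 degrees and untouched by the fingers; the shutter stands still with its pointer within 4 mm of the mark's line, and the fingers hold it (over 3 N), no loose thing touching it (all of step 2 and horizontal distance between base_mid and pocket below 0.004 m and z of base_mid in the frame of pocket below 0.0135 m and angle between base_mid's own z axis and vertical below 0.1 rad and contact force between base and the fingers below 0.1 N and velocity of joint shutter between -0.01 and 0.01 m/s); the arm keeps its last pose, push and grip.
It fails at once if another base, a figure or a pot was moved over 30 mm or tipped (distance of any of spare_a, spare_b, figure_a, figure_b, pot_a, pot_b, pot_c from where it was at the start of the episode above 0.03 m or angle between any of spare_a, spare_b, figure_a, figure_b, pot_a, pot_b, pot_c's own z axis and vertical above 0.6 rad).
It also fails if it takes over 51 s, if anything falls off the work surface, if the arm or the gripper's body presses on something with over 40 N, if the wrist force passes 120 N, or if a joint passes its speed limit or range.

## Working session

There is one attempt and no reset: what is moved stays moved. The work goes in short steps, Python scripts to look and compute and a tool call to move; the robot and the scene stay as the last step left them, time stands still between calls to the robot, and variables do not carry over. Pictures are saved under pics/ and viewed, at most 13 in all, crops included, and the job is handed in when it is done.

Besides the shell and the picture viewer there is one more tool, called after "Call:" as a command line: name --argument value ..., lists and objects as JSON in quotes. jog_arm: Moves the arm, as the interface text tells. Its arguments: {"type":"object","properties":{"increments":{"type":"array","items":{"type":"object","properties":{"delta_pos":{"type":"array","items":{"type":"number","minimum":-1,"maximum":1}},"angular":{"type":"array","items":{"type":"number","minimum":-1,"maximum":1}},"fingers":{"type":"number"}}}},"grip_force":{"type":"number"}},"required":["increments"]}

```bash
mkdir -p pics; cat > h.py <<'E'
import numpy as np, cv2, sys
from workcell import robot, vision
from scipy.spatial.transform import Rotation as R
def ori(o):
    o=np.array(o,float)
    return o if o.shape==(3,3) else R.from_euler('xyz',o,degrees=True).as_matrix()
def ray(f,u,v):
    d=ori(f["orientation"])@np.array([(u-f["cx"])/f["fx"],-(v-f["cy"])/f["fy"],-1.])
    return np.array(f["eye"],float),d
def onz(f,u,v,z):
    e,d=ray(f,u,v); return e+d*(z-e[2])/d[2]
def proj(f,p):
    c=ori(f["orientation"]).T@(np.array(p)-f["eye"])
    return f["cx"]+f["fx"]*c[0]/-c[2], f["cy"]-f["fy"]*c[1]/-c[2]
def tri(rs):
    A=0;b=0
    for e,d in rs:
        d=d/np.linalg.norm(d);P=np.eye(3)-np.outer(d,d);A=A+P;b=b+P@e
    return np.linalg.solve(A,b)
E
python3 - <<'E'
from h import *
s=robot.sense();print(s)
for n in("top","side"):
    f=vision.grab_frame(n);print({k:v for k,v in f.items() if k!="image"})
    np.save(f"pics/{n}.npy",f,allow_pickle=True)
    cv2.imwrite(f"pics/{n}0.png",cv2.resize(f["image"][...,::-1],(800,600),interpolation=cv2.INTER_CUBIC))
E
```

```text
{'time': 0.0, 'q': array([ 5.34847516e+01,  3.02794981e+01,  8.21549350e+01, -9.20001837e-04,
        6.76911697e+01, -1.02270945e+01]), 'dq': array([ 0.06190304,  0.15519582, -0.03574503,  0.0805034 ,  0.00975514,
       -0.0921144 ]), 'joint_torque': array([-4.99940088e-04, -4.42362785e+01, -1.78018302e+01, -2.43993163e-04,
        8.54230835e-03,  2.83879416e-05]), 'tcp_pos': array([0.27634877, 0.55979184, 0.23033599]), 'tcp_rot': array([-1.79876242e+02, -2.14639107e-02,  1.53712173e+02]), 'force': array([-0.69318812, -0.40544103, -0.40130174]), 'ft_torque': array([ 0.04362209,  0.01893875, -0.03216236]), 'finger_force': 0.0, 'width': 0.9984241973920917}
{'fx': 352.89937913274673, 'fy': 352.89937913274673, 'cx': 258.5496163435839, 'cy': 193.87280766236637, 'eye': array([ 0.41456277, -0.01097136,  1.01614581]), 'orientation': array([  6.82455907,  -1.12068293, -90.03477857])}
{'fx': 386.8744181027942, 'fy': 386.8744181027942, 'cx': 253.25735688849258, 'cy': 191.04813543803385, 'eye': array([ 0.0779538 , -0.65455196,  0.71859441]), 'orientation': array([ 51.19140708,   0.96032981, -37.03876665])}
```

View pics/top0.png

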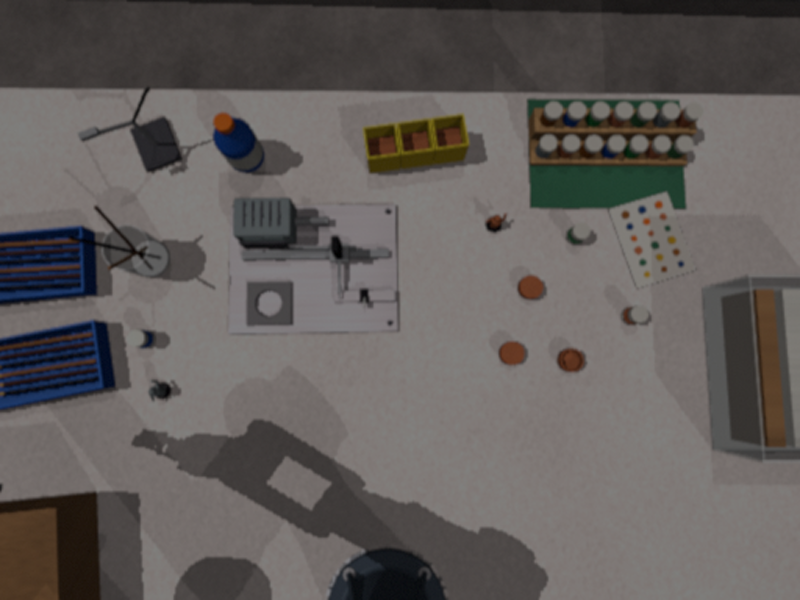

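View pics/side0.png

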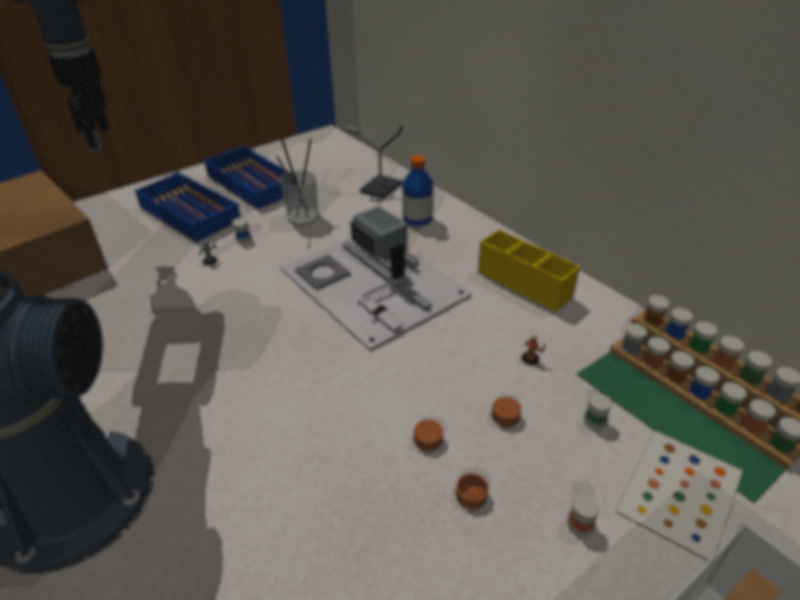

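The top view (800x600) shows the hollow-up base at (571,360), the spares at (512,353) and (531,288), the nest pocket at (270,303), the grip at (337,247) and the mark at (364,296). In the side view the hollow base is at (472,490).

```bash
python3 - <<'E'
from h import *
F={n:np.load(f"pics/{n}.npy",allow_pickle=True).item() for n in("top","side")}
for n,f in F.items():
    hsv=cv2.cvtColor(f["image"],cv2.COLOR_RGB2HSV)
    m=((hsv[...,0]<14)&(hsv[...,1]>110)&(hsv[...,2]>40)).astype(np.uint8)
    k,l,st,c=cv2.connectedComponentsWithStats(m)
    for i in range(1,k):
        if st[i,4]>60: print(n,c[i].round(1),st[i],onz(f,*c[i],.011 if n=="side" else .018).round(4))
t=F["top"]
# pocket: bright disk in dark nest block
def crop(f,x0,y0,x1,y1,s): return cv2.resize(f["image"][y0:y1,x0:x1,::-1],None,fx=s,fy=s,interpolation=cv2.INTER_CUBIC)
a=crop(t,140,120,265,220,6); cv2.imwrite("pics/topst.png",cv2.convertScaleAbs(a,alpha=1.5))
a=crop(F["side"],175,125,305,225,6); cv2.imwrite("pics/sidest.png",cv2.convertScaleAbs(a,alpha=1.5))
E
```

```text
top [142.8  78.3] [137  72  13  14 131] [0.8764 0.3101 0.018 ]
top [287.1  86.7] [280  81  15  12 138] [ 0.8538 -0.1153  0.018 ]
top [265.7  89.6] [258  84  16  12 147] [ 0.8444 -0.052   0.018 ]
top [244.2  92.6] [236  87  17  12 156] [0.8346 0.0115 0.018 ]
top [ 21.8 155.3] [  0 153  49   5  98] [0.6435 0.6438 0.018 ]
top [ 25.2 171.9] [  0 170  50   4  61] [0.5956 0.6306 0.018 ]
top [339.2 183.7] [332 177  16  14 174] [ 0.564  -0.2623  0.018 ]
top [ 27.  218.4] [  0 214  58  10 114] [0.4639 0.6157 0.018 ]
top [327.2 225.6] [320 219  15  14 177] [ 0.444  -0.2247  0.018 ]
top [364.9 230.1] [357 224  17  14 179] [ 0.4311 -0.3318  0.018 ]
top [ 30.6 235.5] [  1 231  60  10  75] [0.4167 0.6022 0.018 ]
side [267.2 102.4] [263  99  10   8  65] [0.9906 0.4804 0.011 ]
side [463.6 229.9] [457 223  15  13 109] [ 0.9262 -0.4054  0.011 ]
side [417.6 229.9] [412 224  14  12  91] [ 0.8344 -0.3336  0.011 ]
side [323.8 263.1] [316 255  17  18 253] [ 0.5658 -0.2647  0.011 ]
side [482.  271.4] [475 264  18  14 131] [ 0.8334 -0.5039  0.011 ]
side [273.7 278. ] [265 269  18  19 275] [ 0.4448 -0.2262  0.011 ]
side [301.8 314. ] [293 304  19  22 333] [ 0.4315 -0.3345  0.011 ]
side [371.2 335.8] [365 330  15  10  63] [ 0.5065 -0.4549  0.011 ]
```

View pics/topst.png

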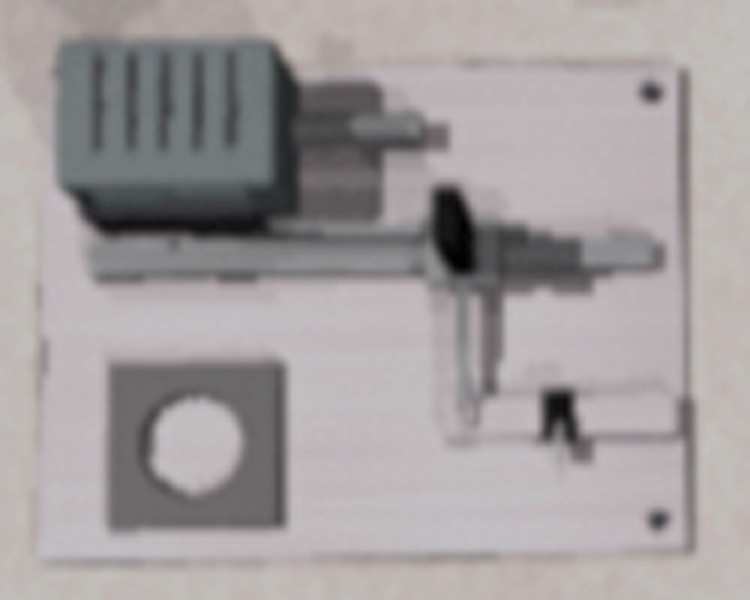

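The crop shows the grey nest with its pocket at (195,445), the grip top at (447,190)-(460,265), the pointer tip at about (470,420) and the mark at (558,410). The station is almost square to the world. I'll move over the station and use the wrist camera.

```bash
cat >> h.py <<'E'
def go(cur_p,cur_rot,tgt_p,tgt_rot):
    """deltas in interface units from a commanded pose"""
    A=ori(cur_rot);B=ori(tgt_rot)
    d=A.T@(np.array(tgt_p)-cur_p)/.2
    w=R.from_matrix(A.T@B).as_rotvec()/np.pi
    print("delta",d.round(4),"ang",w.round(4),"rows>=",np.ceil(max(np.linalg.norm(d)*200/62.5,np.linalg.norm(w)*180/10.7)))
E
python3 - <<'E'
from h import *
t=np.load("pics/top.npy",allow_pickle=True).item()
c=lambda u,v,z:onz(t,140+u/6,120+v/6,z).round(4)
print("pocket",c(195,445,.015),"grip",c(448,192,.101),c(460,265,.033),"ptr",c(470,420,.03),"mark",c(558,410,.03))
print("plate",[c(*p,.008) for p in((685,68),(690,550),(40,558),)])
go([.277,.56,.231],[180,0,153.7],[.43,.22,.26],[180,0,180])
E
```

```text
pocket [0.5331 0.2141 0.015 ] grip [0.6354 0.087  0.101 ] [0.6166 0.0881 0.033 ] ptr [0.5434 0.0828 0.03  ] mark [0.5482 0.0416 0.03  ]
plate [array([ 0.7203, -0.018 ,  0.008 ]), array([ 0.484 , -0.0206,  0.008 ]), array([0.4799, 0.2872, 0.008 ])]
delta [-1.439  -1.1851 -0.145 ] ang [-0.      0.     -0.1461] rows>= 6.0
```

Call:
jog_arm --increments '[{"delta_pos": [-0.2, -0.2, -0.02], "angular": [0, 0, -0.05], "fingers": 85}, {"delta_pos": [-0.5, -0.45, -0.05], "angular": [0, 0, -0.1], "fingers": 85}, {"delta_pos": [-0.8, -0.7, -0.1], "angular": [0, 0, -0.1461], "fingers": 85}, {"delta_pos": [-1, -0.9, -0.1], "angular": [0, 0, -0.1461], "fingers": 85}, {"delta_pos": [-1, -0.9, -0.1], "angular": [0, 0, -0.1461], "fingers": 85}, {"delta_pos": [-1, -0.9, -0.1], "angular": [0, 0, -0.1461], "fingers": 85}]' --grip_force 40

```text
time: 0.85
tcp_pos: [0.3768, 0.3089, 0.2513]
tcp_rot: [-180.0, -0.0, 179.8]
force: [0.7, 0.6, -0.3]
width: 0.994
finger_force: 0.0
```

Call:
jog_arm --increments '[{"delta_pos": [-0.1, -0.3, 0], "angular": [0, 0, 0], "fingers": 85}, {"delta_pos": [-0.27, -0.6, 0], "angular": [0, 0, 0], "fingers": 85}, {"delta_pos": [-0.27, -0.6, 0], "angular": [0, 0, 0], "fingers": 85}, {"delta_pos": [-0.27, -0.6, 0], "angular": [0, 0, 0], "fingers": 85}, {"delta_pos": [-0.27, -0.6, 0], "angular": [0, 0, 0], "fingers": 85}]'

```text
time: 1.48
tcp_pos: [0.4294, 0.1919, 0.2511]
tcp_rot: [180.0, -0.1, -179.9]
force: [-0.5, 0.2, 0.6]
width: 0.997
finger_force: 0.0
```

```bash
python3 - <<'E'
from h import *
s=robot.sense();print(s["time"],s["tcp_pos"],s["tcp_rot"])
f=vision.grab_frame("wrist");print({k:v for k,v in f.items() if k!="image"})
np.save("pics/w1.npy",f,allow_pickle=True)
cv2.imwrite("pics/w1.png",cv2.convertScaleAbs(cv2.resize(f["image"][...,::-1],(800,600),interpolation=cv2.INTER_CUBIC),alpha=1.4))
E
```

```text
1.475 [0.4293865  0.19187033 0.25108791] [ 1.79976930e+02 -5.92723469e-02 -1.79868730e+02]
{'fx': 342.4688875928559, 'fy': 342.4688875928559, 'cx': 256.7688669649518, 'cy': 185.4053834444684, 'eye': array([0.35856148, 0.19144848, 0.39450988]), 'orientation': array([-1.61934419e+01, -1.39316360e-02,  9.01122460e+01])}
```

View pics/w1.png

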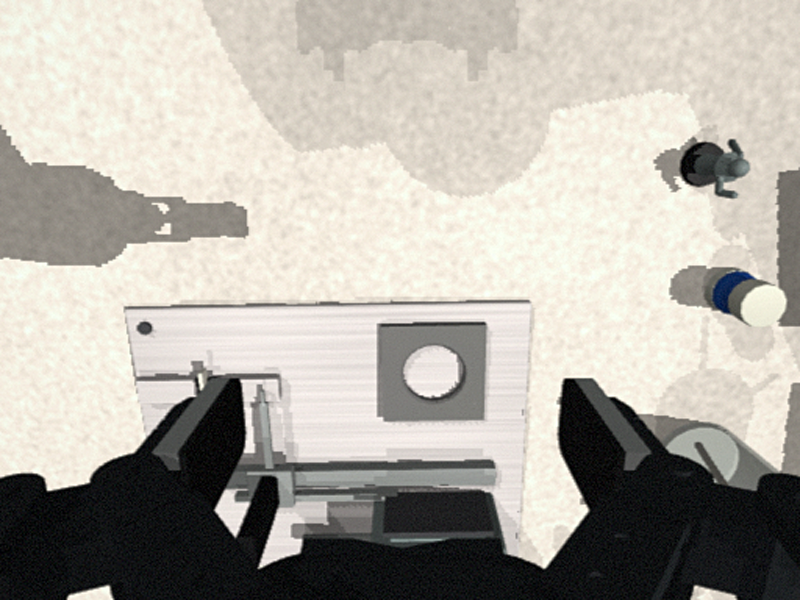

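The wrist view shows the pocket at (435,372), the nest block at (378-486, 323-420), the pointer tip at (262,388), the mark's white line at (202,378) and the plate's near edge from (125,307) to (530,300).

```bash
python3 - <<'E'
from h import *
f=np.load("pics/w1.npy",allow_pickle=True).item()
g=cv2.cvtColor(f["image"],cv2.COLOR_RGB2GRAY)
x0,y0,x1,y1=230,195,322,280
sub=g[y0:y1,x0:x1]; th,m=cv2.threshold(sub,0,255,cv2.THRESH_OTSU)
# pocket bright
k,l,st,c=cv2.connectedComponentsWithStats(m)
i=l[238-y0,278-x0];b=(l==i).astype(np.uint8)
cn=cv2.findContours(b,0,1)[0][0]; e=cv2.fitEllipse(cn); print("bright",c[i]+[x0,y0],e,onz(f,c[i][0]+x0,c[i][1]+y0,.008).round(4))
X=np.array([onz(f,p[0][0]+x0,p[0][1]+y0,.015)[:2] for p in cn]);print("extent at .015",X.min(0),X.max(0),(X.min(0)+X.max(0))/2)
X=np.array([onz(f,p[0][0]+x0,p[0][1]+y0,.008)[:2] for p in cn]);print("extent at .008",X.min(0),X.max(0),(X.min(0)+X.max(0))/2)
# block
k,l,st,c=cv2.connectedComponentsWithStats(255-m)
i=1+np.argmax(st[1:,4]);b=(l==i).astype(np.uint8)
cn=max(cv2.findContours(b,0,1)[0],key=len); r=cv2.approxPolyDP(cn,6,True)[:,0]+[x0,y0]
P=np.array([onz(f,*p,.015) for p in r]);print("block",r.tolist(),P.round(4).tolist(),P.mean(0))
# plate near edge
us=np.arange(90,330,5);vs=[]
for u in us:
    col=g[180:205,u].astype(int);vs.append(180+np.argmin(col))
Q=np.array([onz(f,u,v,.008) for u,v in zip(us,vs)]);p=np.polyfit(Q[:,1],Q[:,0],1);print("edge yaw",np.degrees(np.arctan(-p[0])),np.abs(np.polyval(p,Q[:,1])-Q[:,0]).max())
a=f["image"][225:275,85:195,::-1];cv2.imwrite("pics/w1mark.png",cv2.resize(a,None,fx=7,fy=7,interpolation=cv2.INTER_CUBIC))
E
```

```text
bright [275.85317019 237.17130145] ((45.84053039550781, 42.178977966308594), (31.585418701171875, 34.42106246948242), 72.64639282226562) [0.537  0.2154 0.008 ]
extent at .015 [0.51282463 0.19337323] [0.55490092 0.23585566] [0.53386278 0.21461444]
extent at .008 [0.51566999 0.19340873] [0.55852237 0.23667474] [0.53709618 0.21504173]
block [[241, 207], [242, 266], [309, 268], [310, 206]] [[0.4952, 0.1733, 0.015], [0.5728, 0.1737, 0.015], [0.5754, 0.2568, 0.015], [0.4938, 0.2543, 0.015]] [0.5343019  0.21451147 0.015     ]
edge yaw 1.1137517704439104 0.0009048516648819116
```

View pics/w1mark.png

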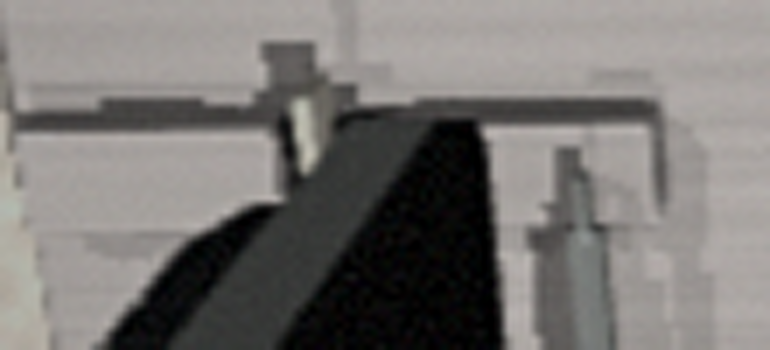

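The pointer tip is at (575,170) in this crop and the mark line at (307,120). I'll move to look at the base from the same relative pose, so calibration errors cancel.

Call:
jog_arm --increments '[{"delta_pos": [0, -0.3, 0], "angular": [0, 0, 0], "fingers": 85}, {"delta_pos": [0, -0.6, 0], "angular": [0, 0, 0], "fingers": 85}, {"delta_pos": [0, -0.9, 0], "angular": [0, 0, 0], "fingers": 85}, {"delta_pos": [0, -1, 0], "angular": [0, 0, 0], "fingers": 85}]'

```text
time: 2.02
tcp_pos: [0.4305, -0.0111, 0.2515]
tcp_rot: [-180.0, 0.0, 179.9]
force: [0.1, 0.6, 1.0]
width: 0.995
finger_force: 0.0
```

Call:
jog_arm --increments '[{"delta_pos": [0, -0.3, 0], "angular": [0, 0, 0], "fingers": 85}, {"delta_pos": [0, -0.6, 0], "angular": [0, 0, 0], "fingers": 85}, {"delta_pos": [0, -0.9, 0], "angular": [0, 0, 0], "fingers": 85}, {"delta_pos": [0, -1, 0], "angular": [0, 0, 0], "fingers": 85}]'

```text
time: 2.52
tcp_pos: [0.4312, -0.2117, 0.2514]
tcp_rot: [-179.9, 0.1, 179.9]
force: [0.1, 0.7, -0.5]
width: 0.994
finger_force: 0.0
```

Call:
jog_arm --increments '[{"delta_pos": [0.1, -0.3, 0], "angular": [0, 0, 0], "fingers": 85}, {"delta_pos": [0.3, -0.6, 0], "angular": [0, 0, 0], "fingers": 85}, {"delta_pos": [0.52, -0.74, 0], "angular": [0, 0, 0], "fingers": 85}, {"delta_pos": [0.52, -0.74, 0], "angular": [0, 0, 0], "fingers": 85}, {"delta_pos": [0.52, -0.74, 0], "angular": [0, 0, 0], "fingers": 85}, {"delta_pos": [0.52, -0.74, 0], "angular": [0, 0, 0], "fingers": 85}]'

```text
time: 3.28
tcp_pos: [0.3278, -0.3559, 0.2513]
tcp_rot: [180.0, 0.0, -179.8]
force: [0.2, 1.1, -0.6]
width: 0.996
finger_force: 0.0
```

```bash
python3 - <<'E'
from h import *
s=robot.sense();print(s["time"],s["tcp_pos"],s["tcp_rot"])
f=vision.grab_frame("wrist");print(f["eye"],f["orientation"])
np.save("pics/w2.npy",f,allow_pickle=True)
hsv=cv2.cvtColor(f["image"],cv2.COLOR_RGB2HSV)
m=((hsv[...,0]<14)&(hsv[...,1]>100)&(hsv[...,2]>30)).astype(np.uint8)
k,l,st,c=cv2.connectedComponentsWithStats(m)
for i in range(1,k):
    if st[i,4]>100:
        cn=cv2.findContours((l==i).astype(np.uint8),0,1)[0][0]
        A=np.array([onz(f,*p[0],.022)[:2] for p in cn]);B=np.array([onz(f,*p[0],.0)[:2] for p in cn])
        print(c[i].round(1),st[i],"z22",A.min(0).round(4),A.max(0).round(4),"z0",B.min(0).round(4),B.max(0).round(4))
cv2.imwrite("pics/w2.png",cv2.convertScaleAbs(cv2.resize(f["image"][...,::-1],(800,600),interpolation=cv2.INTER_CUBIC),alpha=1.4))
E
```

```text
3.275 [ 0.32779119 -0.35585494  0.25129912] [ 1.79959853e+02  1.01741526e-02 -1.79810461e+02]
[ 0.25678372 -0.35638022  0.39464526] [-1.62617471e+01 -3.00697120e-02  9.01720870e+01]
[275.  236.8] [ 257  218   37   39 1126] z22 [ 0.405  -0.3554] [ 0.4541 -0.3125] z0 [ 0.4137 -0.3553] [ 0.4658 -0.3099]
[358.  241.9] [344 228  38  37 680] z22 [ 0.4173 -0.2519] [ 0.4646 -0.2075] z0 [ 0.4268 -0.2458] [ 0.4769 -0.1988]
[183.5 290.6] [170 284  25  19 222] z22 [ 0.4928 -0.4639] [ 0.5185 -0.4337] z0 [ 0.5067 -0.4702] [ 0.534  -0.4382]
[326.1 329.7] [ 309  311   35   38 1019] z22 [ 0.5313 -0.2882] [ 0.5881 -0.243 ] z0 [ 0.5475 -0.2841] [ 0.6077 -0.2363]
```

View pics/w2.png

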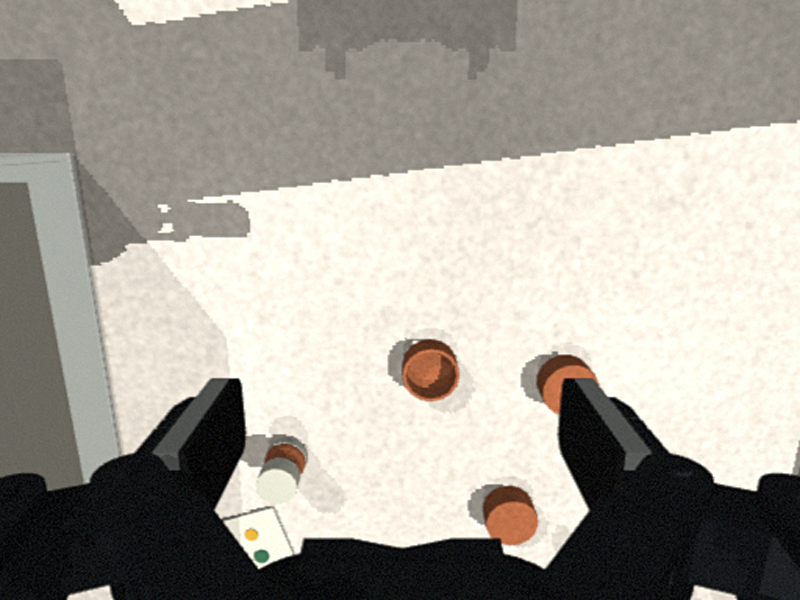

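The hollow base is at (430,370) in the wrist view, which puts its centre at about (0.433, -0.334). The spares and pot are clear of the fingers.

Call:
jog_arm --increments '[{"delta_pos": [-0.25, 0.05, 0.1], "angular": [0, 0, 0], "fingers": 85}, {"delta_pos": [-0.526, 0.11, 0.3], "angular": [0, 0, 0], "fingers": 85}, {"delta_pos": [-0.526, 0.11, 0.6], "angular": [0, 0, 0], "fingers": 85}, {"delta_pos": [-0.526, 0.11, 0.85], "angular": [0, 0, 0], "fingers": 85}, {"delta_pos": [-0.526, 0.11, 0.85], "angular": [0, 0, 0], "fingers": 85}, {"delta_pos": [-0.526, 0.11, 0.85], "angular": [0, 0, 0], "fingers": 85}, {"delta_pos": [-0.526, 0.11, 0.85], "angular": [0, 0, 0], "fingers": 85}]'

```text
time: 4.2
tcp_pos: [0.4331, -0.3369, 0.084]
tcp_rot: [-179.8, 0.2, -180.0]
force: [0.6, 0.1, 0.9]
width: 0.996
finger_force: 0.0
```

```bash
python3 - <<'E'
from h import *
S=[];C=[]
for i in range(4):
    f=vision.grab_frame("wrist");s=robot.sense();S.append(np.r_[s["tcp_pos"],s["tcp_rot"]])
    hsv=cv2.cvtColor(f["image"],cv2.COLOR_RGB2HSV)
    m=((hsv[...,0]<14)&(hsv[...,1]>100)&(hsv[...,2]>30)).astype(np.uint8)
    k,l,st,c=cv2.connectedComponentsWithStats(m)
    i=[j for j in range(1,k) if st[j,4]>300 and abs(c[j][0]-256)<60]
    for j in i:
        cn=cv2.findContours((l==j).astype(np.uint8),0,1)[0][0]
        A=np.array([onz(f,*p[0],.022)[:2] for p in cn]);print(st[j],A.min(0).round(4),A.max(0).round(4))
S=np.array(S);print(S.round(4))
cv2.imwrite("pics/w3.png",cv2.convertScaleAbs(f["image"][...,::-1],alpha=1.4))
E
```

```text
[ 229  162   69   72 3792] [ 0.4072 -0.355 ] [ 0.4545 -0.3119]
[ 229  162   69   72 3788] [ 0.407 -0.355] [ 0.4542 -0.3119]
[ 229  163   68   71 3797] [ 0.4073 -0.3548] [ 0.4538 -0.3123]
[ 228  163   69   72 3809] [ 0.407  -0.3552] [ 0.4541 -0.3121]
[[ 4.329000e-01 -3.369000e-01  8.390000e-02 -1.797698e+02  1.970000e-01
  -1.799856e+02]
 [ 4.326000e-01 -3.367000e-01  8.370000e-02 -1.797972e+02  1.724000e-01
  -1.799936e+02]
 [ 4.324000e-01 -3.366000e-01  8.330000e-02 -1.798253e+02  1.488000e-01
  -1.799987e+02]
 [ 4.322000e-01 -3.364000e-01  8.300000e-02 -1.798615e+02  1.177000e-01
   1.799943e+02]]
```

View pics/w3.png

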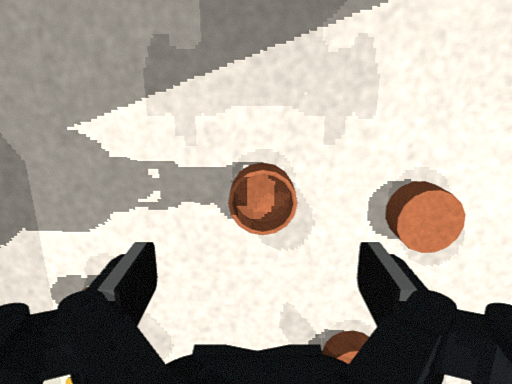

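Base centre (262,200): about (0.4324, -0.3336), and the TCP is lined up in x. Descend, then close.

Call:
jog_arm --increments '[{"delta_pos": [0, 0.015, 0.2], "angular": [0, 0, 0], "fingers": 85}, {"delta_pos": [0, 0.015, 0.39], "angular": [0, 0, 0], "fingers": 85}, {"delta_pos": [0, 0.015, 0.39], "angular": [0, 0, 0], "fingers": 85}, {"delta_pos": [0, 0.015, 0.39], "angular": [0, 0, 0], "fingers": 60}, {"delta_pos": [0, 0.015, 0.39], "angular": [0, 0, 0], "fingers": 60}, {"delta_pos": [0, 0.015, 0.39], "angular": [0, 0, 0], "fingers": 50}, {"delta_pos": [0, 0.015, 0.39], "angular": [0, 0, 0], "fingers": 35}, {"delta_pos": [0, 0.015, 0.39], "angular": [0, 0, 0], "fingers": 35}, {"delta_pos": [0, 0.015, 0.39], "angular": [0, 0, 0], "fingers": 35}, {"delta_pos": [0, 0.015, 0.39], "angular": [0, 0, 0], "fingers": 35}]'

```text
time: 5.65
tcp_pos: [0.4322, -0.3331, 0.0048]
tcp_rot: [-179.9, 0.1, -180.0]
force: [-0.7, 0.5, 6.9]
width: 0.501
finger_force: 39.8
```

Call:
jog_arm --increments '[{"delta_pos": [0, 0, 0], "angular": [0, 0, 0], "fingers": 35}, {"delta_pos": [0, 0, 0], "angular": [0, 0, 0], "fingers": 35}]'

```text
time: 5.9
tcp_pos: [0.4322, -0.3331, 0.0048]
tcp_rot: [-179.9, 0.1, -180.0]
force: [-0.4, 0.0, 7.0]
width: 0.506
finger_force: 39.8
```

Call:
jog_arm --increments '[{"delta_pos": [0, 0, -0.1], "angular": [0, 0, 0], "fingers": 35}, {"delta_pos": [0, 0, -0.3], "angular": [0, 0, 0], "fingers": 35}, {"delta_pos": [0, 0, -0.5], "angular": [0, 0, 0], "fingers": 35}, {"delta_pos": [0, 0.1, -0.7], "angular": [0, 0, 0], "fingers": 35}, {"delta_pos": [0, 0.3, -0.75], "angular": [0, 0, 0], "fingers": 35}, {"delta_pos": [0, 0.5, -0.75], "angular": [0, 0, 0], "fingers": 35}, {"delta_pos": [0, 0.75, -0.75], "angular": [0, 0, 0], "fingers": 35}, {"delta_pos": [0, 1, -0.75], "angular": [0, 0, 0], "fingers": 35}]'

```text
time: 6.9
tcp_pos: [0.4315, -0.1313, 0.1538]
tcp_rot: [-180.0, 0.1, 180.0]
force: [0.5, 0.3, -0.2]
width: 0.496
finger_force: 40.8
```

Call:
jog_arm --increments '[{"delta_pos": [0, 0.25, 0], "angular": [0, 0, 0], "fingers": 35}, {"delta_pos": [0, 0.5, 0], "angular": [0, 0, 0], "fingers": 35}, {"delta_pos": [0, 0.75, 0], "angular": [0, 0, 0], "fingers": 35}, {"delta_pos": [0, 1, 0], "angular": [0, 0, 0], "fingers": 35}]'

```text
time: 7.4
tcp_pos: [0.4316, 0.069, 0.1538]
tcp_rot: [-180.0, 0.1, 180.0]
force: [0.5, -0.1, -0.4]
width: 0.5
finger_force: 40.8
```

Call:
jog_arm --increments '[{"delta_pos": [-0.1, 0.25, 0], "angular": [0, 0, 0.005], "fingers": 35}, {"delta_pos": [-0.3, 0.5, 0], "angular": [0, 0, 0], "fingers": 35}, {"delta_pos": [-0.45, 0.7, 0], "angular": [0, 0, 0], "fingers": 35}, {"delta_pos": [-0.51, 0.745, 0.1], "angular": [0, 0, 0], "fingers": 35}, {"delta_pos": [-0.51, 0.745, 0.3], "angular": [0, 0, 0], "fingers": 35}, {"delta_pos": [-0.51, 0.745, 0.4], "angular": [0, 0, 0], "fingers": 35}, {"delta_pos": [-0.51, 0.745, 0.4], "angular": [0, 0, 0], "fingers": 35}, {"delta_pos": [-0.51, 0.745, 0.4], "angular": [0, 0, 0], "fingers": 35}]'

```text
time: 8.4
tcp_pos: [0.5342, 0.2165, 0.0743]
tcp_rot: [180.0, 0.1, -180.0]
force: [0.2, 0.7, -0.0]
width: 0.503
finger_force: 40.8
```

```bash
python3 - <<'E'
from h import *
for i in range(5):
    f=vision.grab_frame("wrist");s=robot.sense();print(np.r_[s["tcp_pos"],s["tcp_rot"],s["width"]].round(4))
np.save("pics/w4.npy",f,allow_pickle=True)
cv2.imwrite("pics/w4.png",cv2.convertScaleAbs(cv2.resize(f["image"][90:330,110:430,::-1],(800,600),interpolation=cv2.INTER_CUBIC),alpha=1.3))
E
```

```text
[ 5.344000e-01  2.166000e-01  7.460000e-02  1.799736e+02  1.340000e-01
 -1.799922e+02  4.997000e-01]
[ 5.345000e-01  2.166000e-01  7.470000e-02  1.799695e+02  1.492000e-01
 -1.799986e+02  5.028000e-01]
[ 5.344000e-01  2.165000e-01  7.460000e-02  1.799732e+02  1.454000e-01
 -1.799946e+02  5.001000e-01]
[ 5.343000e-01  2.165000e-01  7.450000e-02  1.799762e+02  1.288000e-01
 -1.799964e+02  5.017000e-01]
[ 5.341000e-01  2.165000e-01  7.430000e-02  1.799802e+02  1.053000e-01
 -1.799934e+02  4.986000e-01]
```

View pics/w4.png

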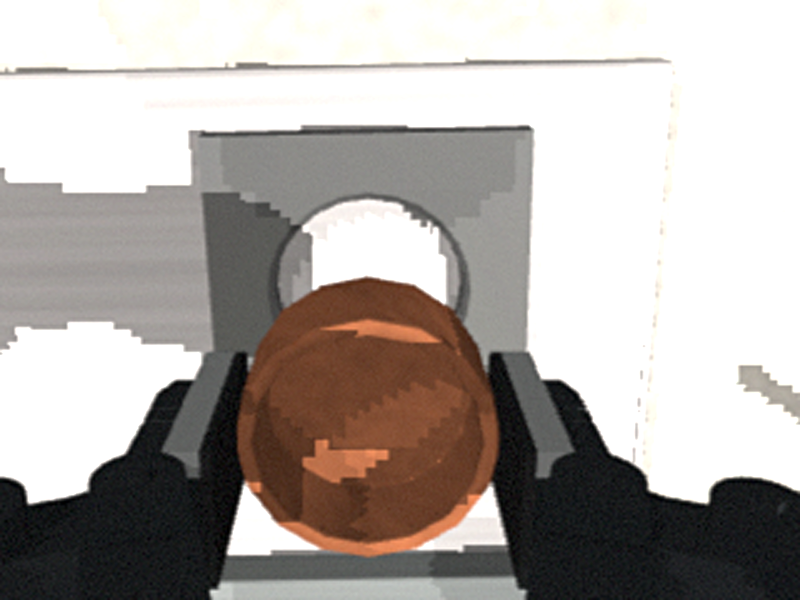

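The rendered view shows the held base (rim columns 238-497, far rim at row 555, near bottom edge at row 278) over the pocket (near rim at row 197, rim columns 275-466).

```bash
python3 - <<'E'
from h import *
f=np.load("pics/w4.npy",allow_pickle=True).item()
c=lambda u,v,z:onz(f,110+u/2.5,90+v/2.5,z).round(4)
print("pocket near",c(370,196,.015),"left",c(273,275,.015),"right",c(468,280,.015))
zb=.0745-.0048
print("base near-bottom",c(368,278,zb),"far rim",c(370,555,zb+.022),"left",c(238,425,zb+.022),"right",c(498,425,zb+.022))
print("block corners",c(192,132,.015),c(531,128,.015))
g=cv2.cvtColor(f["image"],cv2.COLOR_RGB2GRAY)
# rim ellipse from dark line: darkest pixels around
E
```

```text
pocket near [0.5118 0.217  0.015 ] left [0.5321 0.1928 0.015 ] right [0.5334 0.2416 0.015 ]
base near-bottom [0.514  0.2165 0.0697] far rim [0.5568 0.2168 0.0917] left [0.5319 0.1951 0.0917] right [0.5319 0.2378 0.0917]
block corners [0.4962 0.1747 0.015 ] [0.4952 0.2553 0.015 ]
```

Call:
jog_arm --increments '[{"delta_pos": [-0.001, 0.003, 0.15], "angular": [0, 0, 0], "fingers": 35}, {"delta_pos": [-0.001, 0.003, 0.25], "angular": [0, 0, 0], "fingers": 35}, {"delta_pos": [-0.001, 0.003, 0.26], "angular": [0, 0, 0], "fingers": 35}, {"delta_pos": [-0.001, 0.003, 0.275], "angular": [0, 0, 0], "fingers": 35}, {"delta_pos": [-0.001, 0.003, 0.285], "angular": [0, 0, 0], "fingers": 35}]'

```text
time: 9.28
tcp_pos: [0.5344, 0.2172, 0.0171]
tcp_rot: [180.0, 0.1, -180.0]
force: [0.4, -0.6, -0.3]
width: 0.499
finger_force: 40.8
```

Call:
jog_arm --increments '[{"delta_pos": [0, 0, 0.01], "angular": [0, 0, 0], "fingers": 35}, {"delta_pos": [0, 0, 0.02], "angular": [0, 0, 0], "fingers": 35}, {"delta_pos": [0, 0, 0.022], "angular": [0, 0, 0], "fingers": 35}, {"delta_pos": [0, 0, 0.022], "angular": [0, 0, 0], "fingers": 35}]'

```text
time: 9.78
tcp_pos: [0.5341, 0.2171, 0.0133]
tcp_rot: [180.0, 0.1, -180.0]
force: [-1.8, -0.7, 8.2]
width: 0.498
finger_force: 45.2
```

Call:
jog_arm --increments '[{"delta_pos": [0, 0, 0.022], "angular": [0, 0, 0], "fingers": 55}, {"delta_pos": [0, 0, 0.02], "angular": [0, 0, 0], "fingers": 65}, {"delta_pos": [0, 0, 0], "angular": [0, 0, 0], "fingers": 85}, {"delta_pos": [0, 0, 0], "angular": [0, 0, 0], "fingers": 85}, {"delta_pos": [0, 0, 0], "angular": [0, 0, 0], "fingers": 85}, {"delta_pos": [0, 0, -0.2], "angular": [0, 0, 0], "fingers": 85}, {"delta_pos": [0, 0, -0.45], "angular": [0, 0, 0], "fingers": 85}, {"delta_pos": [0.2, 0, -0.6], "angular": [0, 0, 0], "fingers": 85}, {"delta_pos": [0.45, 0, -0.75], "angular": [0, 0, 0], "fingers": 85}, {"delta_pos": [0.45, 0, -0.75], "angular": [0, 0, 0], "fingers": 85}, {"delta_pos": [0.45, 0, -0.75], "angular": [0, 0, 0], "fingers": 85}]'

```text
time: 11.15
tcp_pos: [0.4446, 0.2171, 0.162]
tcp_rot: [180.0, 0.1, -180.0]
force: [0.4, 0.0, 0.7]
width: 0.994
finger_force: 0.0
```

```bash
python3 - <<'E'
from h import *
f=vision.grab_frame("wrist");s=robot.sense();print(np.r_[s["tcp_pos"],s["tcp_rot"],s["width"]].round(4))
hsv=cv2.cvtColor(f["image"],cv2.COLOR_RGB2HSV)
m=((hsv[...,0]<14)&(hsv[...,1]>100)&(hsv[...,2]>30)).astype(np.uint8)
k,l,st,c=cv2.connectedComponentsWithStats(m)
for j in range(1,k):
    if st[j,4]>300:
        cn=cv2.findContours((l==j).astype(np.uint8),0,1)[0][0]
        A=np.array([onz(f,*p[0],.030)[:2] for p in cn]);print(st[j],A.min(0).round(4),A.max(0).round(4))
np.save("pics/w5.npy",f,allow_pickle=True)
cv2.imwrite("pics/w5.png",cv2.convertScaleAbs(cv2.resize(f["image"][...,::-1],(800,600),interpolation=cv2.INTER_CUBIC),alpha=1.2))
E
```

```text
[ 4.450000e-01  2.171000e-01  1.616000e-01  1.799902e+02  6.790000e-02
 -1.799999e+02  9.943000e-01]
[ 233  242   49   51 1991] [0.5061 0.1954] [0.5566 0.2388]
```

View pics/w5.png

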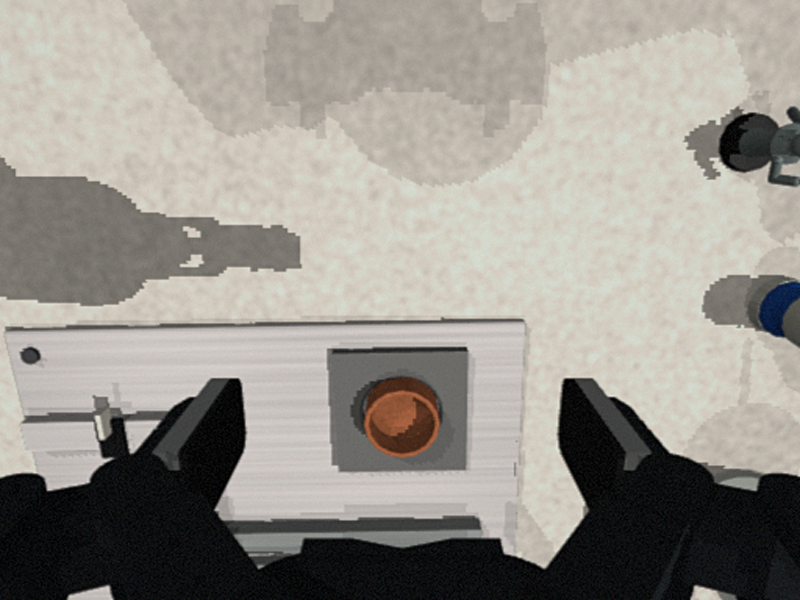

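The base sits in the nest block at (402,415), hollow up and seated. Now I'll locate the grip from the initial top and side images.

```bash
python3 - <<'E'
from h import *
F={n:np.load(f"pics/{n}.npy",allow_pickle=True).item() for n in("top","side")}
q={}
for n,(x0,y0,x1,y1) in {"top":(205,145,225,170),"side":(240,148,270,185)}.items():
    f=F[n];g=cv2.cvtColor(f["image"],cv2.COLOR_RGB2GRAY);m=(g[y0:y1,x0:x1]<28).astype(np.uint8)
    k,l,st,c=cv2.connectedComponentsWithStats(m);i=1+np.argmax(st[1:,4]);b=l==i
    ys,xs=np.nonzero(b);print(n,st[i]+[x0,y0,0,0,0]);
    for r in sorted(set(ys)):print(r+y0,xs[ys==r].min()+x0,xs[ys==r].max()+x0,end="; ")
    q[n]=c[i]+[x0,y0];print(q[n])
print("centroid tri",tri([ray(F[n],*q[n]) for n in q]).round(4))
for p in [(.627,.084,.101),(.627,.084,.06),(.627,.084,.033)]: print(p,[np.round(proj(F[n],p),1) for n in F])
E
```

```text
top [213 152   6  13  64]
152 213 215; 153 213 216; 154 213 216; 155 213 217; 156 213 217; 157 213 217; 158 213 218; 159 213 218; 160 213 218; 161 213 218; 162 214 218; 163 214 218; 164 215 218; [215.328125 158.328125]
side [250 157   9  21 142]
157 255 256; 158 253 258; 159 250 257; 160 250 257; 161 250 257; 162 250 257; 163 250 257; 164 250 257; 165 251 257; 166 251 257; 167 251 257; 168 251 258; 169 251 258; 170 251 257; 171 251 257; 172 251 257; 173 251 257; 174 251 257; 175 251 257; 176 252 256; 177 252 253; [253.95070423 166.72535211]
centroid tri [0.6265 0.0883 0.0669]
(0.627, 0.084, 0.101) [array([215.8, 155.1]), array([254.6, 157.6])]
(0.627, 0.084, 0.06) [array([217.3, 158.5]), array([254.8, 169.3])]
(0.627, 0.084, 0.033) [array([218.2, 160.6]), array([254.9, 176.7])]
```

Call:
jog_arm --increments '[{"delta_pos": [-0.2, -0.15, -0.1], "angular": [0, 0, 0], "fingers": 65}, {"delta_pos": [-0.4, -0.3, -0.1], "angular": [0, 0, -0.006], "fingers": 65}, {"delta_pos": [-0.6, -0.45, -0.1], "angular": [0, 0, -0.006], "fingers": 65}, {"delta_pos": [-0.8, -0.6, -0.1], "angular": [0, 0, -0.006], "fingers": 65}, {"delta_pos": [-0.91, -0.65, -0.1], "angular": [0, 0, -0.006], "fingers": 65}, {"delta_pos": [-0.91, -0.65, -0.1], "angular": [0, 0, -0.006], "fingers": 65}, {"delta_pos": [-0.91, -0.65, -0.1], "angular": [0, 0, -0.006], "fingers": 65}]'

```text
time: 12.08
tcp_pos: [0.6248, 0.0873, 0.1806]
tcp_rot: [180.0, -0.2, -178.9]
force: [0.4, 0.4, 0.5]
width: 0.757
finger_force: 0.0
```

```bash
python3 - <<'E'
from h import *
f=vision.grab_frame("wrist");s=robot.sense();print(np.r_[s["tcp_pos"],s["tcp_rot"],s["width"]].round(4))
np.save("pics/w6.npy",f,allow_pickle=True)
print(proj(f,[.627,.0865,.101]),proj(f,[.543,.083,.03]),proj(f,[.546,.042,.03]))
cv2.imwrite("pics/w6.png",cv2.convertScaleAbs(cv2.resize(f["image"][90:384,90:482,::-1],(800,600),interpolation=cv2.INTER_CUBIC),alpha=1.3))
E
```

```text
[ 6.245000e-01  8.760000e-02  1.810000e-01  1.799798e+02 -1.536000e-01
 -1.788788e+02  7.609000e-01]
(np.float64(255.91231042551607), np.float64(197.21306575338494)) (np.float64(253.65330258491224), np.float64(72.26831691772963)) (np.float64(203.47442090555313), np.float64(75.14689043962193))
```

View pics/w6.png

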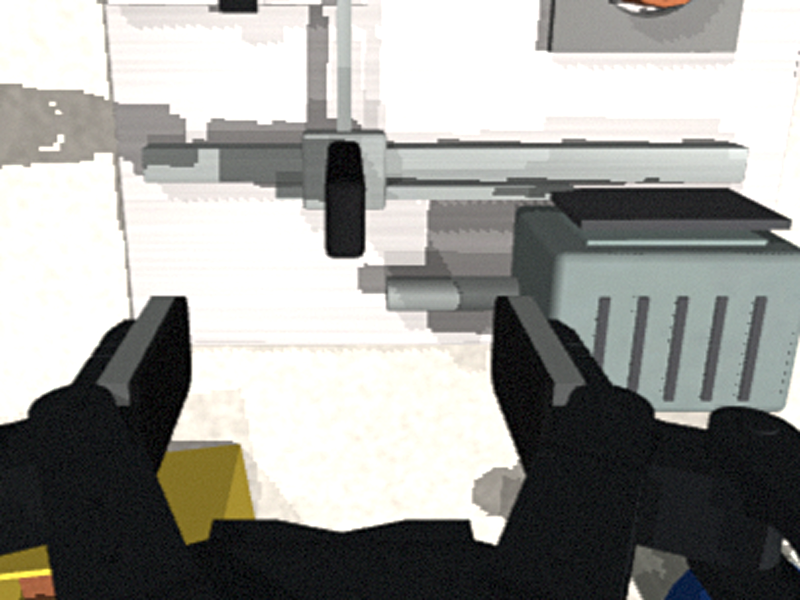

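The grip's top face is centred at (345,214) in the crop, about 1 mm from the TCP, and the lamp box is clear on the right. Descend and pinch.

Call:
jog_arm --increments '[{"delta_pos": [-0.005, 0.002, 0.2], "angular": [0, 0, 0], "fingers": 65}, {"delta_pos": [-0.005, 0.002, 0.4], "angular": [0, 0, 0], "fingers": 65}, {"delta_pos": [-0.005, 0.002, 0.575], "angular": [0, 0, 0], "fingers": 65}, {"delta_pos": [-0.005, 0.002, 0.575], "angular": [0, 0, 0], "fingers": 65}, {"delta_pos": [-0.005, 0.002, 0.575], "angular": [0, 0, 0], "fingers": 40}, {"delta_pos": [-0.005, 0.002, 0.575], "angular": [0, 0, 0], "fingers": 25}, {"delta_pos": [-0.005, 0.002, 0.575], "angular": [0, 0, 0], "fingers": 15}, {"delta_pos": [-0.005, 0.002, 0.575], "angular": [0, 0, 0], "fingers": 8}, {"delta_pos": [-0.005, 0.002, 0.575], "angular": [0, 0, 0], "fingers": 8}, {"delta_pos": [-0.005, 0.002, 0.575], "angular": [0, 0, 0], "fingers": 8}, {"delta_pos": [-0.005, 0.002, 0.575], "angular": [0, 0, 0], "fingers": 8}, {"delta_pos": [-0.005, 0.002, 0.575], "angular": [0, 0, 0], "fingers": 8}]' --grip_force 60

```text
time: 13.62
tcp_pos: [0.6278, 0.0886, 0.0687]
tcp_rot: [179.9, 0.2, -178.9]
force: [-0.8, 4.0, 5.8]
width: 0.156
finger_force: 58.9
```

```bash
python3 - <<'E'
from h import *
f=vision.grab_frame("wrist");s=robot.sense();print(np.r_[s["tcp_pos"],s["tcp_rot"],s["width"],s["finger_force"],s["force"]].round(4))
np.save("pics/w7.npy",f,allow_pickle=True)
print(proj(f,[.543,.083,.03]),proj(f,[.546,.042,.03]))
cv2.imwrite("pics/w7.png",cv2.convertScaleAbs(cv2.resize(f["image"][0:192,120:376,::-1],(800,600),interpolation=cv2.INTER_CUBIC),alpha=1.0))
E
```

```text
[ 6.278000e-01  8.860000e-02  6.870000e-02  1.799174e+02  1.700000e-01
 -1.789220e+02  1.521000e-01  5.893630e+01 -2.434000e-01  4.737100e+00
  5.815800e+00]
(np.float64(249.07670310129174), np.float64(56.27844116700052)) (np.float64(167.00082871666194), np.float64(61.045205568628774))
```

View pics/w7.png

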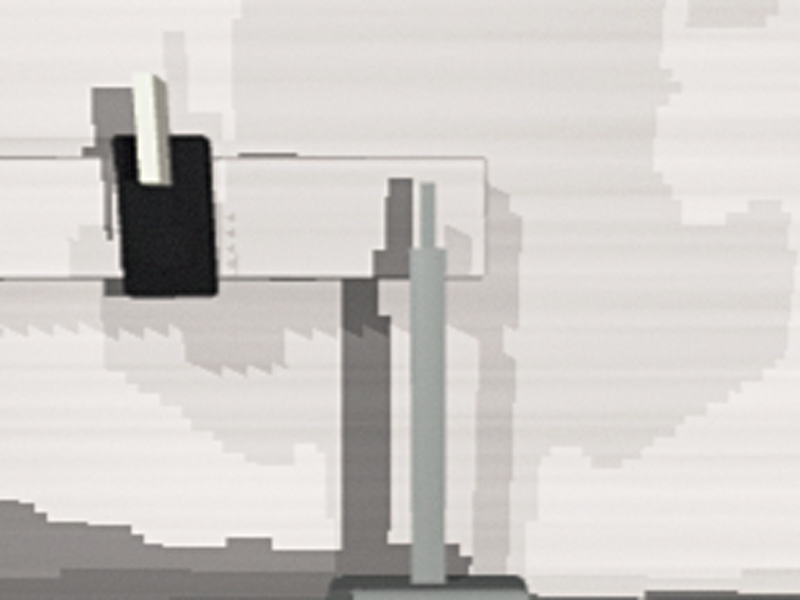

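The pointer tip is at (428,185) and the top face of the mark's white line at (144,75)-(148,183), so the required pull can be computed.

```bash
python3 - <<'E'
from h import *
f=np.load("pics/w7.npy",allow_pickle=True).item()
c=lambda u,v,z:onz(f,120+u/3.125,v/3.125,z)
y=np.radians(1.0);Y=np.array([-np.sin(y),np.cos(y),0])
for zp in(.027,.03,.034): print(zp,c(428,185,zp).round(4),[((c(428,185,zp)-c(*m,.03))@Y).round(4) for m in((144,75),(148,183))])
E
```

```text
0.027 [0.5441 0.087  0.027 ] [np.float64(0.0442), np.float64(0.0447)]
0.03 [0.5443 0.087  0.03  ] [np.float64(0.0442), np.float64(0.0447)]
0.034 [0.5446 0.087  0.034 ] [np.float64(0.0442), np.float64(0.0447)]
```

Call:
jog_arm --increments '[{"delta_pos": [0, -0.03, 0], "angular": [0, 0, 0], "fingers": 8}, {"delta_pos": [0, -0.07, 0], "angular": [0, 0, 0], "fingers": 8}, {"delta_pos": [0, -0.11, 0], "angular": [0, 0, 0], "fingers": 8}, {"delta_pos": [0, -0.15, 0], "angular": [0, 0, 0], "fingers": 8}, {"delta_pos": [0, -0.19, 0], "angular": [0, 0, 0], "fingers": 8}, {"delta_pos": [0, -0.222, 0], "angular": [0, 0, 0], "fingers": 8}, {"delta_pos": [0, -0.222, 0], "angular": [0, 0, 0], "fingers": 8}, {"delta_pos": [0, -0.222, 0], "angular": [0, 0, 0], "fingers": 8}, {"delta_pos": [0, -0.222, 0], "angular": [0, 0, 0], "fingers": 8}]'

```text
time: 14.8
tcp_pos: [0.6286, 0.0462, 0.0687]
tcp_rot: [179.8, 0.2, -178.9]
force: [0.2, 11.0, 6.0]
width: 0.153
finger_force: 59.0
```

```bash
python3 - <<'E'
from h import *
f=vision.grab_frame("wrist");s=robot.sense();print(np.r_[s["tcp_pos"],s["tcp_rot"],s["width"],s["finger_force"],s["force"]].round(4))
np.save("pics/w8.npy",f,allow_pickle=True)
cv2.imwrite("pics/w8.png",cv2.resize(f["image"][0:192,120:376,::-1],(800,600),interpolation=cv2.INTER_CUBIC))
E
```

```text
[ 6.286000e-01  4.620000e-02  6.870000e-02  1.797726e+02  1.902000e-01
 -1.789394e+02  1.520000e-01  5.900180e+01  3.060000e-02  1.080990e+01
  6.732700e+00]
```

View pics/w8.png

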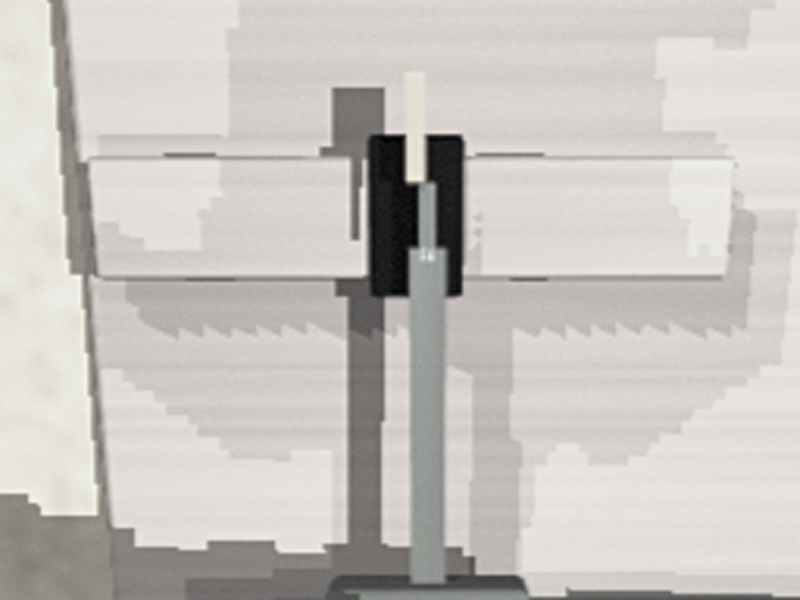

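The pointer is at col 428 and the line at col 416, so about 2 mm remain.

Call:
jog_arm --increments '[{"delta_pos": [0, -0.01, 0], "angular": [0, 0, 0], "fingers": 8}, {"delta_pos": [0, -0.01, 0], "angular": [0, 0, 0], "fingers": 8}, {"delta_pos": [0, -0.01, 0], "angular": [0, 0, 0], "fingers": 8}, {"delta_pos": [0, -0.01, 0], "angular": [0, 0, 0], "fingers": 8}, {"delta_pos": [0, -0.01, 0], "angular": [0, 0, 0], "fingers": 8}]'

```text
time: 15.48
tcp_pos: [0.6286, 0.0444, 0.0687]
tcp_rot: [179.8, 0.2, -178.9]
force: [0.1, 12.4, 7.2]
width: 0.157
finger_force: 59.0
```

```bash
python3 - <<'E'
from h import *
f=vision.grab_frame("wrist");s=robot.sense();print(np.r_[s["tcp_pos"],s["width"],s["finger_force"],s["force"]].round(4))
g=f["image"].astype(int)
print(g[40,245:265].sum(1)); print(g[67,245:265].sum(1))
E
```

```text
[6.28700e-01 4.43000e-02 6.87000e-02 1.55000e-01 5.90155e+01 9.76200e-01
 1.07701e+01 6.51500e+00]
[359 581 643 632 637 627 622 622 644 655 657 657 659 661 651 633 628 625
 639 624]
[ 44  56  51  64  39  42  50  22 129 417 464 460 469 470 277 100  73  78
  92  88]
```

```bash
python3 - <<'E'
from h import *
f=vision.grab_frame("wrist");g=f["image"].astype(int);print(g[52,245:265].sum(1));print(g[67,245:265].sum(1))
print(robot.close_job())
E
```

```text
[ 73  38  31  63  53  51  33  70 354 622 665 658 661 673 500 228  84  79
  73  84]
[ 39  43  37  48  38  46  46  24 130 417 471 463 467 475 270  90  77  92
  93  88]
the job is handed in; nothing more can be done
None
```

The base is seated hollow side up in the pocket and released, the shutter is held with its pointer on the mark's line to within a pixel in the last wrist image, and the job is handed in; `close_job` returned no verdict.

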